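Set the calibration light tube on a sensor test socket

ROBOT

A 6-joint arm with a two-finger parallel gripper is mounted at the origin on the work surface. World frame = base frame: x ahead of the robot, y to its left, z up, the work surface at z = 0. Lengths are in m, angles in rad, forces in N, time in s.
With the tool pointing down it reaches from about 0.35 to 0.775 m from the base axis. Payload 5.5 kg.
Tool frame: the origin (TCP) lies at the very end of the fingers, on their centre line; the grasp point (between the pads) lies env.hold_point_z behind it (env.hold_point_z is the distance from the TCP to the grasp point, in m); z points along the fingers, y is the line along which they close (so a half turn about z gives the same grasp; the last joint's range is limited). The gripper opens to 85 mm and grips with 20 to 120 N. Pads are 22 mm wide; open, the fingers measure 114 mm over their backs; the gripper's body (76 mm by 85 mm) begins 54 mm behind the grasp point. The pads swing forward as they close: fully open they stand 13 mm farther back than shut.
Start: joints at [-1.277, 0.313, 0.046, 1.304, 0, 1.431], TCP at [0.242, -0.522, 0.2] pointing down, gripper open.
Joint ranges: [-2.76, 2.76], [-0.86, 1.69], [-1.03, 1.26], [-2.2, 2.34], [-1.47, 1.5], [-3.14, 3.14]. Speed limits (rad/s): [2.57, 2.57, 3.14, 3.14, 3.14, 3.14].

INTERFACE

Orientations are given as a unit quaternion [w, x, y, z].
In Python, from workcell import env gives the robot as it stands.
- The arm moves only by the tool carry_out, never from a script. Its argument "steps" is a list of rows, each a list of 3 entries, a list of its own where there are three numbers: the turn, a rotation vector about the tool's x, y, z in degrees, then the shift along the tool's x, y, z in cm, then the closure in counts, from 0 (fully open) to 255 (shut). A call has exactly 8 rows; each row is the pose to reach, as a shift and turn from the pose commanded when the call began, along the tool's axes at that moment; what a row does not reach only later rows make up. A row lasts 1/8 s, in which the tool goes at most 62.5 mm and 10.7 degrees, less where a joint would pass 70% of its speed; a pose out of reach is approached as far as the arm can. A call with a gripper value outside its range is refused whole. The fingers move at their own pace and stop on an object; "force" is the grip in N (left out, the last holds). Time passes only in rows, so rows that repeat a pose let the fingers close, or fill a call up. It gives the time, the measured TCP pose, the force, the opening and the grip force at its end, in the units of the state.
- env.get_state(): the state, without advancing time (a new reading comes with each control period).
- env.read_camera(name): name is "scene" or "top"; returns (picture, depth): 384x512x3 uint8, red, green, blue; 384x512 float32, m along the optical axis (not along the pixel's ray), 0 where there is no reading.
- env.get_calibration(name): a dict with "fx", "fy", "cx", "cy" (pixels), "D" ([k1, k2, p1, p2, k3] as OpenCV has them; the pictures are not rectified), "origin" and "orientation" of the camera in the world. Camera axes: x right, y up, looking along -z (the intrinsics and any distortion apply to the point x, -y, -z); pixel columns grow to the right and rows downward; lengths in m; the calibration is good to about 2 mm. A picture is of the moment at which its call begins. get_calibration takes no time and is no camera call.
- env.hand_in(): hands the job in; it is judged then, once.
The state is a dict: "clock": time; "joint_pos": joint angles; "qvel": joint speeds; "tau": joint torques, N m; "tcp_pos": TCP position; "orientation": TCP orientation; "wrist_force": force on the tool from outside, world axes, zero at the start; "ft_torque": the same for the moment, N m; "finger_gap": finger opening in m; "grip_force": force on a finger pad.
Only numpy, scipy, OpenCV 4.12 (cv2) and the standard library are available. Lean on these libraries where they do the work, as an engineer would, in place of code of your own. Each camera call takes 0.05 s, during which the arm holds its last target. There are 200 camera calls.

TASK

First close the hinged lid of the black test socket over the sensor on the green board and press it fully home. Then take the tall light tube, the one with the narrow neck, out of the foam case by that neck: the foam grips so hard that a straight pull brings the case up with it, so work it loose with small twisting wiggles as you draw it up, and keep the case where it is, flat on the bench. Set the tube down gently on the closed lid, upright on its wide end and centred over the lid's window, let go, and leave everything else in its place.

Things in the scene. Friction and masses are not known exactly. Their poses are not given: they have to be found in the camera images.
- light_tube: Light tube, 0.12-0.23 kg, upright in either large cutout of the case. Round aluminium barrel 44 mm diameter, 45 mm long, stepping in to a dark ribbed round neck 30 mm diameter (31 over ribs), 45 mm long: 90 in all. Start: barrel wholly in the foam, the neck standing out from 63 to 108 mm above the bench. Origin: centre of the barrel's flat underside; z up the tube to the neck; yaw means nothing.
- flat_head: Bystander: a diffuser with the same 44 mm barrel sunk in the other large cutout, but ending in a wide flat dark cap, 54 mm diameter and 15 mm high, with a white face. Origin at the centre of its underside, z up.
- pen: Bystander: a slim dark pen probe, 14 mm diameter, 112 mm long, standing loosely in the small cutout of the case, its top 130 mm above the bench. Origin at the centre of its foot, z up.
- case: Hard black case, 1.5 kg with its foam, loose on rubber feet. The box is 190 mm along its x, 280 along its y, rim 68 mm high, filled with grey foam to 63 mm. Origin: centre of the box's underside, z up. Its lid is folded right back flat on the bench: x from 101 to 291 mm, 36 mm high. Large cutouts at x = -20, y = +70 and -70 mm; a small one at x = 50, y = 0.
- cutout_a (a point): Centre of the floor of the large cutout at the case's y = +70 mm, 18 mm above the bench, axes as the case. Cutout 45 mm deep. Springy foam cheeks on its +y and -y sides pinch the barrel and resist it, whichever way it slides or turns, with 15 to 21 N in all until its foot is out; along x there is 5 mm play each way.
- cutout_b (a point): The same for the like cutout at the case's y = -70 mm. Some 11 N straight up on a large cutout tips the case. Turning the tube to and fro about its own axis (0.4 N m), 0.3 rad or more a stroke, while raising it about 2 mm in each stroke, uses up most of the foam's grip; rocking it sideways helps less, it drags the case along.
- board: Green test board, 240 mm along its x, 200 along its y, fixed on pillars, top face 20 mm above the bench. Origin on the bench under its centre, z up. In its middle the black clamshell test socket, 88 x 76 mm, 18 mm high (hinge ears 26), the sensor in it. Gold jacks 18 mm high along the +y edge, steel connectors 12 mm high along the +x edge, a pin row 14 mm high at x = 80 mm.
- socket_lid (a joint): Angle of the socket's lid, rad: 0 = shut, fully home (firm stop), growing as the free edge rises; 1.35 to 1.75 at the start. No spring; stiff (0.12 N m), stays where left. Black plate 86 mm long from hinge to free edge, 72 wide, 12 thick, a small steel catch on the free edge reaching to 91 mm. Shut, it lies from the hinge to the board's -x; open, it stands up, its top face to the board's +x.
- lid_hinge (a point): Point on the lid's hinge axis (along the board's y), in the middle of the lid's width, level with the lid's underside: 42 mm along the board's +x from the board's origin, 38 mm above the bench. Axes as the board.
- window (a point): Centre of the round window (25 mm, a through hole) on the lid's top face, moving with the lid: 44 mm from the hinge axis along the lid, 12 mm above its underside. Its z points out of the top face: straight up when the lid is shut, and then 50 mm above the bench.
- screwdriver: Bystander: a black screwdriver, 160 mm long, lying on the foam of the folded-back case lid.
- meter: Bystander: a hand-held multimeter, 150 x 75 x 34 mm, lying on the bench at the left.
- chip_box: Bystander: a flat black chip box, 70 x 70 x 12 mm, on the bench at the right.
- dispenser: Bystander: a white dispenser bottle, 54 mm diameter, 115 mm high, standing on the bench at the right.
- tape: Bystander: a roll of amber tape, 90 mm diameter, 18 mm high, lying on the bench at the left.
Things that resemble listed ones, but are neither listed nor needed, are in the scene too. Leave any blue or pink look-alike of the light_tube alone.

How it is judged:
On the way, in this order (a step that is already met when the one before it is completed fails the run):
1. the socket's lid is shut, fully home (value of joint socket_lid below 0.04 rad), for 0.2 s.
2. the light tube is out of the foam, clear above it (z of light_tube in the frame of case above 0.066 m and value of joint socket_lid below 0.04 rad), for 0.2 s.
At the end, for the whole second after the job is handed in: The socket's lid is shut (under 0.04 rad); the light tube stands on it at rest, upright within 0.06 rad, its foot on the lid's face within 3 mm and centred on the window within 6 mm; the case stands flat and at rest on the bench (value of joint socket_lid below 0.04 rad and horizontal distance between light_tube and window below 0.006 m and z of light_tube in the frame of window between -0.003 and 0.003 m and angle between light_tube's own z axis and vertical below 0.06 rad and linear speed of each of light_tube, case below 0.02 m/s and angle between case's own z axis and vertical below 0.03 rad); the robot touches nothing.
It fails at once if the case is lifted, tipped by more than 3.5 degrees or shifted by more than 25 mm (angle between case's own z axis and vertical above 0.06 rad or distance of case from where it was at the start of the episode above 0.025 m).
It fails at once if the diffuser or the pen is drawn out of its cutout by more than 20 mm (z of any of flat_head, pen in the frame of case above 0.038 m).
It fails at once if the tube is dropped or banged on the socket: faster than 0.3 m/s within 15 mm above the lid, or pressed on the socket with over 40 N (contact force between light_tube and board above 40 N or (horizontal distance between light_tube and window below 0.03 m and z of light_tube in the frame of window below 0.015 m and value of joint socket_lid below 0.04 rad and linear speed of light_tube above 0.3 m/s)).
It fails at once if something else on the bench or in the case lid is moved by more than 40 mm (distance of any of screwdriver, meter, chip_box, dispenser, tape from where it was at the start of the episode above 0.04 m).
It also fails if it takes over 72 s, if anything falls off the work surface, if the arm or the gripper's body presses on something with over 40 N, if the wrist force passes 120 N, or if a joint passes its speed limit or range.

## Working session

There is one attempt and no reset: what is moved stays moved. The work goes in short steps, Python scripts to look and compute and a tool call to move; the robot and the scene stay as the last step left them, time stands still between calls to the robot, and variables do not carry over. Pictures are saved under pics/ and viewed, at most 13 in all, crops included, and the job is handed in when it is done.

Besides the shell and the picture viewer there is one more tool, called after ">>>" by a JSON object that holds its "method" and its "body", one argument or row to a line. carry_out: Moves the arm, as the interface text tells. Its arguments: {"type":"object","properties":{"steps":{"type":"array","items":{"type":"array"}},"force":{"type":"number"}},"required":["steps"]}

```bash
mkdir -p pics; cat > h.py <<'E'
import numpy as np, cv2
from scipy.spatial.transform import Rotation as R
from workcell import env
def q2R(q): return R.from_quat([q[1],q[2],q[3],q[0]]).as_matrix()
def cam(n):
    c=env.get_calibration(n); K=np.array([[c["fx"],0,c["cx"]],[0,c["fy"],c["cy"]],[0,0,1.]])
    return K,np.array(c["D"],float),np.array(c["origin"]),q2R(c["orientation"])
def rays(n,uv):
    K,D,o,M=cam(n); p=cv2.undistortPoints(np.array(uv,float).reshape(-1,1,2),K,D).reshape(-1,2)
    return o,np.c_[p[:,0],-p[:,1],-np.ones(len(p))]@M.T
def onplane(n,uv,z):
    o,d=rays(n,uv); return o+d*((z-o[2])/d[:,2])[:,None]
def cloud(n,dep):
    h,w=dep.shape; u,v=np.meshgrid(np.arange(w),np.arange(h))
    o,d=rays(n,np.c_[u.ravel(),v.ravel()]); return (o+d*dep.ravel()[:,None]).reshape(h,w,3)
def proj(n,P):
    K,D,o,M=cam(n); p=(np.atleast_2d(P)-o)@M; p=p*[1,-1,-1]
    return cv2.projectPoints(p,np.zeros(3),np.zeros(3),K,D)[0].reshape(-1,2)
E
python3 - <<'E'
from h import *
for n in("scene","top"):
    im,d=env.read_camera(n); np.savez(n+"0.npz",im=im,d=d); cv2.imwrite(f"pics/{n}0.png",cv2.resize(im[...,::-1],(800,600)))
    print(n,env.get_calibration(n))
print(env.get_state(),env.hold_point_z)
E
```

```text
scene {'fx': 358.1589945880883, 'fy': 358.1589945880883, 'cx': 253.28966512665795, 'cy': 190.56130211092432, 'D': array([0.03253261, 0.        , 0.        , 0.        , 0.        ]), 'origin': array([ 1.24433987, -0.05752409,  1.01486329]), 'orientation': array([0.70617201, 0.2343083 , 0.21878679, 0.63131058])}
top {'fx': 465.2234265551522, 'fy': 465.2234265551522, 'cx': 260.5672970085453, 'cy': 198.53371559759884, 'D': array([-0.17680398,  0.        ,  0.        ,  0.        ,  0.        ]), 'origin': array([0.26941394, 0.01655415, 1.71668446]), 'orientation': array([ 0.71126093,  0.04957818, -0.06447915, -0.69820651])}
{'clock': 0.1, 'joint_pos': array([-1.27656927e+00,  3.13923802e-01,  4.50834900e-02,  1.30359374e+00,
        1.38058640e-05,  1.43119839e+00]), 'qvel': array([ 7.73728645e-05, -2.88638344e-03,  7.67156650e-04,  3.22046674e-04,
       -4.00032787e-04,  6.42955805e-04]), 'tau': array([ 2.36574677e-03, -4.81726921e+01,  2.99242508e+01,  1.27460336e-02,
       -1.86603975e-04, -5.88465767e-06]), 'tcp_pos': array([ 0.24154628, -0.52124666,  0.19939521]), 'orientation': array([-8.16951388e-04,  9.76566255e-01,  2.15215424e-01, -5.63647755e-05]), 'wrist_force': array([ 0.07078625,  0.28802981, -0.03738697]), 'ft_torque': array([ 0.01535866,  0.05472345, -0.03359085]), 'grip_force': 0.0, 'finger_gap': 0.0853936069623806} 0.0187
```

View pics/scene0.png

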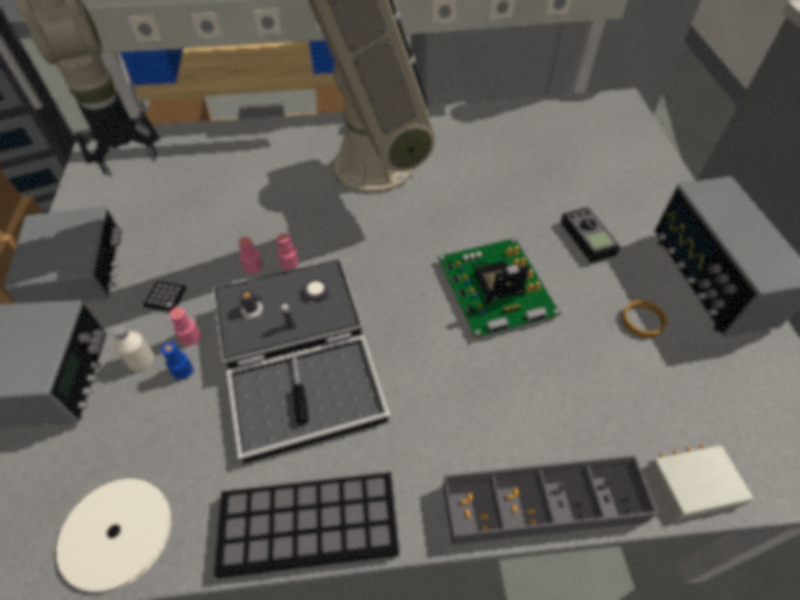

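View pics/top0.png

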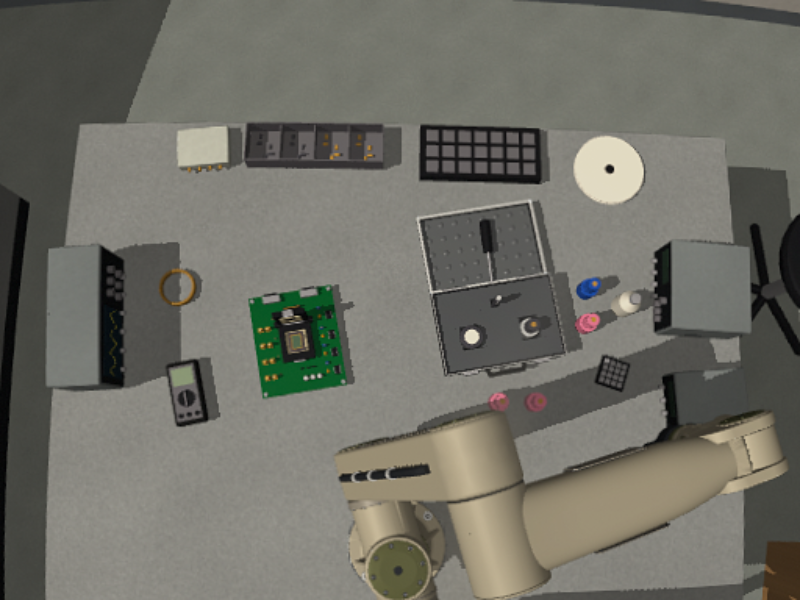

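The top view (800-px scale) shows the board at about (298,340) with its lid standing up, hinge toward the top. The case is at (495,325), the light tube neck at (530,323), the flat head at (471,337) and the pen at (498,299). Next I'll measure them.

```bash
python3 - <<'E'
from h import *
z=np.load("top0.npz"); im,d=z["im"],z["d"]; C=cloud("top",d); s=512/800
hsv=cv2.cvtColor(im,cv2.COLOR_RGB2HSV)
g=((hsv[...,0]>45)&(hsv[...,0]<85)&(hsv[...,1]>120)).astype(np.uint8)
g[:, :140]=0; g[:,240:]=0
v,u=np.nonzero(g); P=onplane("top",np.c_[u,v],.02)[:,:2].astype(np.float32)
r=cv2.minAreaRect(P*1000); print("board",r, cv2.boxPoints(r).round())
# case rim
H=C[...,2]; X,Y=C[...,0],C[...,1]
print("depth bias bench",np.median(H[(X>.35)&(X<.5)&(Y>.08)&(Y<.13)]))
m=np.zeros(H.shape,np.uint8); m[int(250*s):int(400*s),int(420*s):int(580*s)]=1
k=((H>.05)&(H<.075)&(m>0)).astype(np.uint8)
n,l,st,_=cv2.connectedComponentsWithStats(k); i=1+np.argmax(st[1:,4]); print(st[i])
r=cv2.minAreaRect((C[l==i][:,:2]*1000).astype(np.float32)); print("case",r,cv2.boxPoints(r).round())
for nm,lo,hi,(a,b) in(("tube",.09,.12,(530,323)),("flat",.07,.12,(471,337)),("pen",.085,.14,(498,299))):
    mm=np.zeros(H.shape,bool); A,B=int(a*s),int(b*s); mm[B-18:B+18,A-18:A+18]=1
    q=C[mm&(H>lo)&(H<hi)]; print(nm,len(q),q.mean(0).round(4),np.ptp(q,axis=0).round(4))
# lid open points
q=(H>.06)&(X>.3)&(Y>.1)&(Y<.4)&(H<.16)
for n in("top","scene"):
    zz=np.load(n+"0.npz"); CC=cloud(n,zz["d"]); qq=CC[(CC[...,2]>.062)&(CC[...,2]<.16)&(CC[...,0]>.3)&(CC[...,0]<.7)&(CC[...,1]>.1)&(CC[...,1]<.3)]
    print(n,len(qq),qq.min(0).round(3),qq.max(0).round(3)); np.save(n+"lid.npy",qq)
for n,b in(("scene",(430,230,570,350)),("top",(240,270,360,410))):
    I=np.load(n+"0.npz")["im"];a=[int(x*s) for x in b]
    c=cv2.resize(I[a[1]:a[3],a[0]:a[2],::-1],None,fx=5,fy=5,interpolation=2); cv2.imwrite(f"pics/c_{n}.png",c)
a=cv2.imread("pics/c_scene.png");b=cv2.imread("pics/c_top.png")
Hh=max(a.shape[0],b.shape[0]);f=lambda t:cv2.copyMakeBorder(t,0,Hh-t.shape[0],0,0,0)
c=np.hstack([f(a),f(b)]);sc=min(800/c.shape[1],600/c.shape[0],1);cv2.imwrite("pics/crop1.png",cv2.resize(c,None,fx=sc,fy=sc))
E
```

```text
board ((469.13531494140625, 241.74545288085938), (237.69248962402344, 198.92373657226562), 10.864700317382812) [[334. 317.]
 [371. 122.]
 [605. 166.]
 [567. 362.]]
depth bias bench 0.00034308148023787233
[ 276  175   87   66 3880]
case ((506.28765869140625, -227.9512176513672), (218.59230041503906, 284.04345703125), 10.810111999511719) [[ 372. -109.]
 [ 426. -388.]
 [ 640. -347.]
 [ 587.  -68.]]
tube 66 [ 0.5051 -0.2991  0.1068] [0.0275 0.0296 0.0273]
flat 227 [ 0.482  -0.1621  0.0768] [0.1277 0.1257 0.0177]
pen 22 [ 0.5599 -0.2164  0.1171] [0.0136 0.0115 0.0505]
top 159 [0.502 0.216 0.062] [0.531 0.286 0.135]
scene 295 [0.51  0.215 0.062] [0.535 0.288 0.129]
```

View pics/crop1.png

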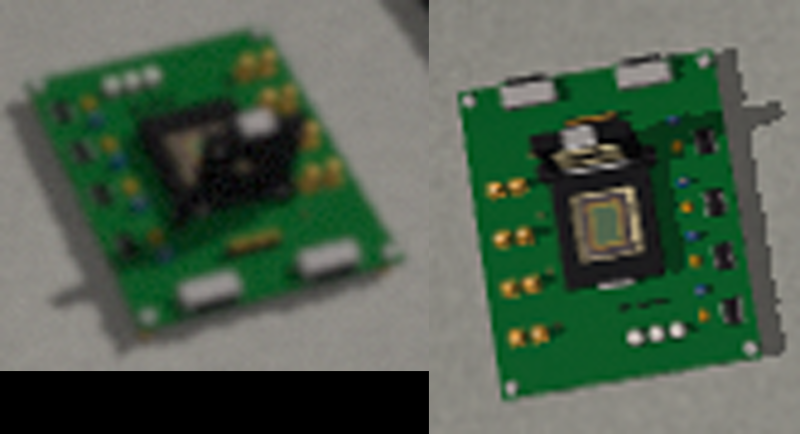

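```bash
cat >> h.py <<'E'
Yb=np.radians(10.8); B0=np.array([.469,.242,0]); Rb=R.from_euler("z",Yb).as_matrix()
def bw(p): return B0+Rb@np.array(p,float)
def rel(target,yaw_deg,p=None,M=None):
    """shift (cm, tool axes) and turn about tool z (deg) to world target with tool x at yaw"""
    s=env.get_state(); p=s["tcp_pos"] if p is None else p; M=q2R(s["orientation"]) if M is None else M
    T=R.from_euler("z",yaw_deg,degrees=True).as_matrix()@np.diag([1,-1,-1.])
    return np.degrees(R.from_matrix(M.T@T).as_rotvec()).round(1),((M.T@(np.array(target)-p))*100).round(2)
E
python3 - <<'E'
from h import *
for n in("top","scene"):
    q=(np.load(n+"lid.npy")-B0)@Rb - [.042,0,.038]
    print(n); 
    for lo in np.arange(.02,.1,.01):
        k=q[(q[:,2]>lo)&(q[:,2]<lo+.01)]
        if len(k): print(round(lo,3),len(k),np.percentile(k[:,0],[5,50,95]).round(4),k[:,1].min().round(3),k[:,1].max().round(3))
# tube top
for n in("top","scene"):
    z=np.load(n+"0.npz");C=cloud(n,z["d"]);k=C[(np.hypot(C[...,0]-.505,C[...,1]+.299)<.03)&(C[...,2]>.103)&(C[...,2]<.115)]
    print(n,len(k),((k.max(0)+k.min(0))/2).round(4),k.mean(0).round(4),np.ptp(k,axis=0).round(3))
print(rel(bw([.042+.06,0,.2]),190.8))
E
```

```text
top
0.02 16 [-0.0022  0.0008  0.0037] -0.031 0.031
0.03 14 [-0.0012  0.0013  0.0067] -0.034 0.034
0.04 10 [-0.0001  0.0013  0.0028] -0.034 0.034
0.05 7 [0.0006 0.0015 0.0037] -0.035 0.019
0.06 19 [0.0008 0.0025 0.0053] -0.034 0.032
0.07 13 [0.0014 0.0039 0.0085] -0.034 0.034
0.08 54 [0.0035 0.0101 0.0151] -0.033 0.034
0.09 26 [0.0004 0.0066 0.0148] -0.034 0.034
scene
0.02 29 [0.0043 0.0144 0.0162] -0.036 0.03
0.03 41 [0.0049 0.0137 0.016 ] -0.036 0.035
0.04 25 [0.0096 0.0153 0.0176] -0.035 0.032
0.05 35 [0.007  0.0156 0.0171] -0.037 0.035
0.06 41 [0.0135 0.0164 0.0183] -0.037 0.034
0.07 38 [0.012  0.0163 0.0187] -0.036 0.036
0.08 83 [0.0041 0.0121 0.0181] -0.037 0.036
0.09 3 [0.008  0.0091 0.016 ] -0.003 0.0
top 48 [ 0.5055 -0.3001  0.1089] [ 0.506  -0.3009  0.109 ] [0.026 0.028 0.011]
scene 58 [ 0.5098 -0.2981  0.1068] [ 0.5105 -0.2979  0.1064] [0.029 0.026 0.007]
(array([ 0.000e+00, -1.000e-01, -1.659e+02]), array([ 6.262e+01, -5.722e+01,  5.000e-02]))
```

>>> {"method": "carry_out", "body": {
  "steps": [
    [[0, 0, -10], [4.1, -3.8, 0], 255],
    [[0, 0, -20], [8.3, -7.6, 0], 255],
    [[0, 0, -30], [12.5, -11.4, 0], 255],
    [[0, 0, -40], [16.7, -15.2, 0], 255],
    [[0, 0, -50], [20.9, -19.1, 0], 255],
    [[0, 0, -60], [25.0, -22.9, 0], 255],
    [[0, 0, -70], [29.2, -26.7, 0], 255],
    [[0, 0, -80], [33.4, -30.5, 0], 255]
  ]
}}

```text
clock: 1.1
tcp_pos: [0.4168, -0.1029, 0.2001]
orientation: [0.0, 0.608, 0.794, -0.0]
wrist_force: [0.2, 0.1, -1.0]
finger_gap: -0.0
grip_force: 0.0
```

```bash
python3 -c "
from h import *
s=env.get_state();print(s['tcp_pos'],s['joint_pos'],rel(bw([.102,0,.2]),190.8))"
```

```text
[ 0.41680244 -0.10285748  0.20006681] [-4.29331765e-01  3.12607226e-02 -2.97467187e-01  1.24193651e+00
 -6.94060941e-05  8.76737733e-01] (array([ -0. ,   0. , -85.6]), array([31.14, 24.23,  0.  ]))
```

>>> {"method": "carry_out", "body": {
  "steps": [
    [[0, 0, -10.7], [4.0, 3.1, 0], 255],
    [[0, 0, -21.4], [8.0, 6.2, 0], 255],
    [[0, 0, -32.1], [12.0, 9.3, 0], 255],
    [[0, 0, -42.8], [16.0, 12.4, 0], 255],
    [[0, 0, -53.5], [20.0, 15.6, 0], 255],
    [[0, 0, -64.2], [24.0, 18.7, 0], 255],
    [[0, 0, -74.9], [28.0, 21.8, 0], 255],
    [[0, 0, -85.6], [31.1, 24.2, 0], 255]
  ]
}}

```text
clock: 2.1
tcp_pos: [0.5709, 0.26, 0.1994]
orientation: [-0.0, -0.095, 0.996, -0.0]
wrist_force: [0.2, -0.3, -0.6]
finger_gap: -0.0001
grip_force: 0.0
```

```bash
python3 -c "
from h import *
s=env.get_state();print(s['tcp_pos'],s['joint_pos'])
for p in ([.102,0,.105],[.042+.035,0,.105]): print(rel(bw(p),190.8))
# path of tip along the lid: contact r=.072, finger half-thickness 0.011
"
```

```text
[0.57090752 0.25996784 0.19938147] [ 2.99447735e-01  4.18900771e-01  1.97486464e-01  1.35028579e+00
 -4.32023203e-05  1.09777625e-01]
(array([-0. , -0.1,  0.1]), array([0.14, 0.15, 9.44]))
(array([-0. , -0.1,  0.1]), array([2.64, 0.15, 9.44]))
```

>>> {"method": "carry_out", "body": {
  "steps": [
    [[0, 0, 0], [0, 0.1, 4.8], 255],
    [[0, 0, 0], [0.2, 0.1, 9.6], 255],
    [[0, 0, 0], [2.4, 0.1, 9.6], 255],
    [[0, 0, 0], [3.8, 0.1, 9.6], 255],
    [[0, 0, 0], [5.0, 0.1, 9.6], 255],
    [[0, 0, 0], [6.1, 0.1, 9.6], 255],
    [[0, 0, 0], [7.2, 0.1, 9.9], 255],
    [[0, 0, 0], [8.3, 0.1, 10.3], 255]
  ]
}}

```text
clock: 3.1
tcp_pos: [0.4885, 0.2438, 0.0971]
orientation: [0.0, -0.091, 0.996, 0.0]
wrist_force: [-0.6, -0.2, 0.2]
finger_gap: -0.0
grip_force: 0.0
```

```bash
python3 -c "
from h import *
s=env.get_state();p=s['tcp_pos'];print((p-B0)@Rb-[.042,0,.038],s['wrist_force'])
q=cloud('top',env.read_camera('top')[1]);c=cloud('scene',env.read_camera('scene')[1])
for C in(q,c):
  C=(C.reshape(-1,3)-B0)@Rb-[.042,0,.038];C=C[(abs(C[:,1])<.034)&(C[:,0]<.03)&(C[:,0]>-.1)&(C[:,2]>.01)&(abs(C[:,1])>.024)&(C[:,2]<.1)]
  for a in np.arange(-.09,.03,.015):
    k=C[(C[:,0]>a)&(C[:,0]<a+.015)]
    if len(k): print(round(a,3),len(k),np.percentile(k[:,2],[5,50,95]).round(3))
"
```

```text
[-0.02253114 -0.00185326  0.05910215] [-0.59586451 -0.19190707  0.21685841]
0.0 7 [0.082 0.086 0.091]
0.0 46 [0.012 0.039 0.085]
0.015 44 [0.032 0.062 0.084]
```

```bash
python3 -c "
from h import *
I=env.read_camera('scene')[0];J=env.read_camera('top')[0]
a=cv2.resize(I[120:240,250:380,::-1],(400,370),interpolation=2);b=cv2.resize(J[150:270,140:270,::-1],(400,370),interpolation=2)
cv2.imwrite('pics/c2.png',np.hstack([a,b]))"
```

```text
(no output)
```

View pics/c2.png

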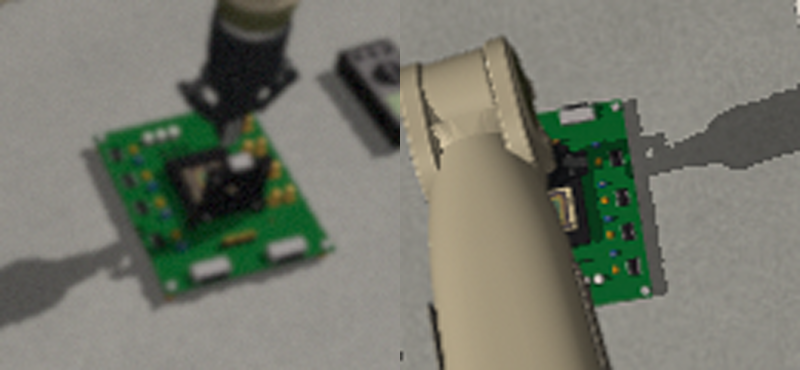

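```bash
python3 -c "
from h import *
s=env.get_state();p=s['tcp_pos'];f=lambda P:((proj('scene',P)-[250,120])*[400/130,370/120]).round()
print('tcp',f(p),'lid top corners theta=1.62',f([bw([.042+.004,y,.124]) for y in(-.036,.036)]),f([bw([.042+.016,y,.124]) for y in(-.036,.036)]),'hinge',f([bw([.042,y,.038]) for y in(-.036,.036)]))
C=(cloud('scene',env.read_camera('scene')[1])-B0)@Rb-[.042,0,.038]
for (u,v) in((235,140),(240,160),(225,110),(240,185),(210,190)):
  a,b=int(250+u*130/400),int(120+v*120/370);print(u,v,C[b,a].round(3))
"
```

```text
tcp [[222. 156.]] lid top corners theta=1.62 [[205. 165.]
 [268. 149.]] [[210. 173.]
 [273. 157.]] hinge [[194. 212.]
 [254. 197.]]
235 140 [-0.012  0.002  0.097]
240 160 [0.008 0.001 0.089]
225 110 [-0.012 -0.017  0.151]
240 185 [0.004 0.012 0.035]
210 190 [ 0.015 -0.033  0.059]
```

The finger lagged on the descent, passed over the lid and ended up behind it. The lid hasn't moved, so I'll go back up and over, then push more slowly.

>>> {"method": "carry_out", "body": {
  "steps": [
    [[0, 0, 0], [0, -0.1, -3.0], 255],
    [[0, 0, 0], [0, -0.1, -6.0], 255],
    [[0, 0, 0], [0, -0.2, -8.5], 255],
    [[0, 0, 0], [0, -0.2, -8.5], 255],
    [[0, 0, 0], [-2.0, -0.2, -8.5], 255],
    [[0, 0, 0], [-4.5, -0.2, -8.5], 255],
    [[0, 0, 0], [-7.0, -0.2, -8.5], 255],
    [[0, 0, 0], [-7.0, -0.2, -8.5], 255]
  ]
}}

```text
clock: 4.35
tcp_pos: [0.559, 0.2545, 0.1802]
orientation: [-0.001, -0.091, 0.996, -0.0]
wrist_force: [-0.1, -0.4, 0.8]
finger_gap: 0.0001
grip_force: 0.0
```

>>> {"method": "carry_out", "body": {
  "steps": [
    [[0, 0, 0], [0, 0, 2.5], 255],
    [[0, 0, 0], [0, 0, 5.0], 255],
    [[0, 0, 0], [0, 0, 7.5], 255],
    [[0, 0, 0], [0, 0, 7.8], 255],
    [[0, 0, 0], [0, 0, 7.8], 255],
    [[0, 0, 0], [1.0, 0, 7.8], 255],
    [[0, 0, 0], [2.0, 0, 7.8], 255],
    [[0, 0, 0], [2.5, 0, 7.8], 255]
  ]
}}

```text
clock: 5.35
tcp_pos: [0.5328, 0.2501, 0.1049]
orientation: [0.0, -0.091, 0.996, 0.0]
wrist_force: [0.4, -0.1, -0.6]
finger_gap: 0.0004
grip_force: 0.0
```

```bash
python3 -c "
from h import *
s=env.get_state();p=s['tcp_pos'];print((p-B0)@Rb-[.042,0,.038],s['wrist_force'],p)"
```

```text
[ 0.02214995 -0.00401986  0.06685826] [ 0.44310644 -0.12254696 -0.60952613] [0.53276693 0.25007184 0.10485826]
```

>>> {"method": "carry_out", "body": {
  "steps": [
    [[0, 0, 0], [1.1, -0.1, 0.1], 255],
    [[0, 0, 0], [2.2, -0.1, 0.2], 255],
    [[0, 0, 0], [3.3, -0.2, 0.5], 255],
    [[0, 0, 0], [4.4, -0.3, 0.9], 255],
    [[0, 0, 0], [5.3, -0.3, 1.5], 255],
    [[0, 0, 0], [6.3, -0.3, 2.3], 255],
    [[0, 0, 0], [6.9, -0.3, 3.0], 255],
    [[0, 0, 0], [7.4, -0.3, 3.8], 255]
  ]
}}

```text
clock: 6.35
tcp_pos: [0.461, 0.2337, 0.0656]
orientation: [0.0, -0.091, 0.996, -0.0]
wrist_force: [0.4, 0.0, -0.1]
finger_gap: 0.0001
grip_force: 0.0
```

```bash
python3 -c "
from h import *
s=env.get_state();p=s['tcp_pos'];print((p-B0)@Rb-[.042,0,.038],s['wrist_force'],p)
C=(cloud('scene',env.read_camera('scene')[1]).reshape(-1,3)-B0)@Rb-[.042,0,.038];C=C[(abs(C[:,1])<.034)&(C[:,0]<.03)&(C[:,0]>-.1)&(C[:,2]>.01)&(C[:,2]<.1)]
for a in np.arange(-.09,.03,.015):
    k=C[(C[:,0]>a)&(C[:,0]<a+.015)]
    if len(k): print(round(a,3),len(k),np.percentile(k[:,2],[5,50,95]).round(3))
"
```

```text
[-0.0514195  -0.00665641  0.02759757] [ 0.44530793  0.02021096 -0.13508037] [0.46099463 0.23369646 0.06559757]
-0.06 10 [0.066 0.08  0.094]
-0.045 54 [0.065 0.08  0.099]
-0.015 1 [0.023 0.023 0.023]
0.0 153 [0.014 0.039 0.089]
0.015 148 [0.022 0.066 0.087]
```

```bash
python3 -c "
from h import *
I,d=env.read_camera('scene')
cv2.imwrite('pics/c3.png',cv2.resize(I[110:230,260:380,::-1],(600,600),interpolation=2))
C=(cloud('scene',d).reshape(-1,3)-B0)@Rb-[.042,0,.038]
C=C[(abs(C[:,1])<.06)&(C[:,0]<.04)&(C[:,0]>-.08)&(C[:,2]>.01)]
for lo in np.arange(.02,.16,.01):
  k=C[(C[:,2]>lo)&(C[:,2]<lo+.01)]
  if len(k): print(round(lo,3),len(k),np.percentile(k[:,0],[5,50,95]).round(4),np.percentile(k[:,1],[5,95]).round(3))
"
```

```text
0.02 35 [0.0092 0.0149 0.016 ] [-0.036  0.031]
0.03 46 [0.004  0.0141 0.0165] [-0.036  0.028]
0.04 26 [0.0117 0.0148 0.0171] [-0.035  0.03 ]
0.05 35 [-0.0435  0.0155  0.0172] [-0.035  0.033]
0.06 53 [-0.0454  0.0159  0.0181] [-0.035  0.029]
0.07 59 [-0.0517  0.0157  0.0184] [-0.034  0.03 ]
0.08 95 [-0.0449  0.0106  0.0176] [-0.032  0.03 ]
0.09 19 [-0.0462 -0.0395  0.0163] [-0.019  0.008]
0.1 44 [-0.06   -0.0413 -0.0376] [-0.035  0.024]
0.11 48 [-0.0599 -0.0409 -0.0384] [-0.044  0.031]
0.12 51 [-0.05   -0.0397 -0.0353] [-0.049  0.035]
0.13 49 [-0.0474 -0.0396 -0.0334] [-0.054  0.043]
0.14 75 [-0.0578 -0.0422 -0.0338] [-0.058  0.051]
0.15 69 [-0.0548 -0.0409 -0.031 ] [-0.055  0.041]
0.16 41 [-0.0561 -0.0408 -0.0327] [-0.049  0.007]
```

View pics/c3.png

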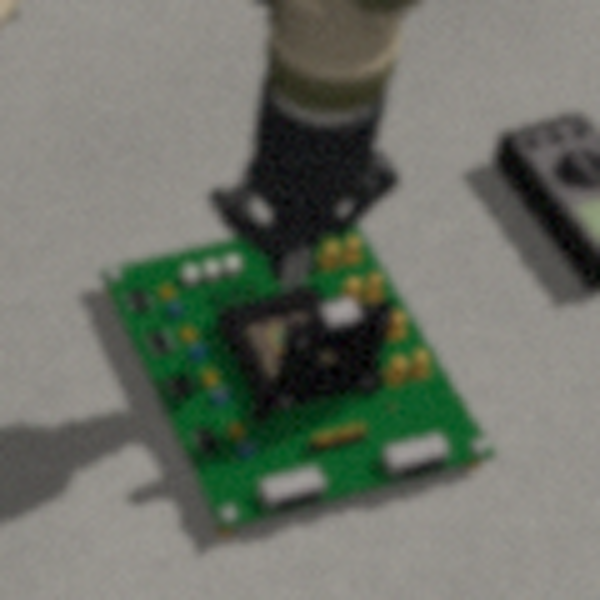

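>>> {"method": "carry_out", "body": {
  "steps": [
    [[0, 0, 0], [0, -0.3, -3.0], 255],
    [[0, 0, 0], [0, -0.4, -6.0], 255],
    [[0, 0, 0], [0, -0.5, -9.0], 255],
    [[0, 0, 0], [0, -0.6, -12.0], 255],
    [[0, 0, 0], [-2.5, -0.7, -12.0], 255],
    [[0, 0, 0], [-5.5, -0.7, -12.0], 255],
    [[0, 0, 0], [-8.5, -0.7, -12.0], 255],
    [[0, 0, 0], [-11.0, -0.7, -12.0], 255]
  ]
}}

```text
clock: 7.45
tcp_pos: [0.5723, 0.247, 0.1861]
orientation: [0.0, -0.091, 0.996, 0.0]
wrist_force: [0.1, -0.1, 0.3]
finger_gap: -0.0002
grip_force: 0.0
```

>>> {"method": "carry_out", "body": {
  "steps": [
    [[0, 0, 0], [0, 0, 2.5], 255],
    [[0, 0, 0], [0, 0, 5.0], 255],
    [[0, 0, 0], [0, 0, 7.5], 255],
    [[0, 0, 0], [0, 0, 9.5], 255],
    [[0, 0, 0], [0, 0, 9.5], 255],
    [[0, 0, 0], [1.0, 0, 9.5], 255],
    [[0, 0, 0], [2.0, 0, 9.5], 255],
    [[0, 0, 0], [3.0, 0, 9.5], 255]
  ]
}}

```text
clock: 8.45
tcp_pos: [0.5408, 0.2414, 0.0921]
orientation: [0.001, -0.091, 0.996, 0.0]
wrist_force: [0.3, -0.1, -0.2]
finger_gap: -0.0005
grip_force: 0.0
```

```bash
cat > chk.py <<'E'
from h import *
s=env.get_state();p=s['tcp_pos'];print((p-B0)@Rb-[.042,0,.038],s['wrist_force'],s['ft_torque'],p)
I,d=env.read_camera('scene')
cv2.imwrite('pics/chk.png',cv2.resize(I[110:230,260:380,::-1],(600,600),interpolation=2))
C=(cloud('scene',d).reshape(-1,3)-B0)@Rb-[.042,0,.038]
C=C[(abs(C[:,1])<.06)&(C[:,0]<.08)&(C[:,0]>-.1)&(C[:,2]>.01)&(C[:,2]<.1)]
for lo in np.arange(.02,.1,.01):
  k=C[(C[:,2]>lo)&(C[:,2]<lo+.01)]
  if len(k): print(round(lo,3),len(k),np.percentile(k[:,0],[5,50,95]).round(4),np.percentile(k[:,1],[5,95]).round(3))
E
python3 chk.py
```

```text
[ 0.02843037 -0.01405563  0.05409911] [ 0.30295414 -0.0896294  -0.19602572] [ 0.01692716  0.03278589 -0.06172694] [0.54081661 0.24139067 0.09209911]
0.02 35 [0.0072 0.0137 0.0157] [-0.035  0.03 ]
0.03 44 [0.0037 0.0141 0.0165] [-0.035  0.031]
0.04 25 [0.0094 0.0153 0.0168] [-0.035  0.031]
0.05 30 [0.0078 0.0155 0.018 ] [-0.036  0.033]
0.06 26 [0.0121 0.0162 0.0175] [-0.036  0.034]
0.07 24 [0.0072 0.0166 0.018 ] [-0.035  0.031]
0.08 36 [0.0069 0.0131 0.0361] [-0.034  0.033]
0.09 20 [0.0245 0.0372 0.0416] [-0.028 -0.007]
```

View pics/chk.png

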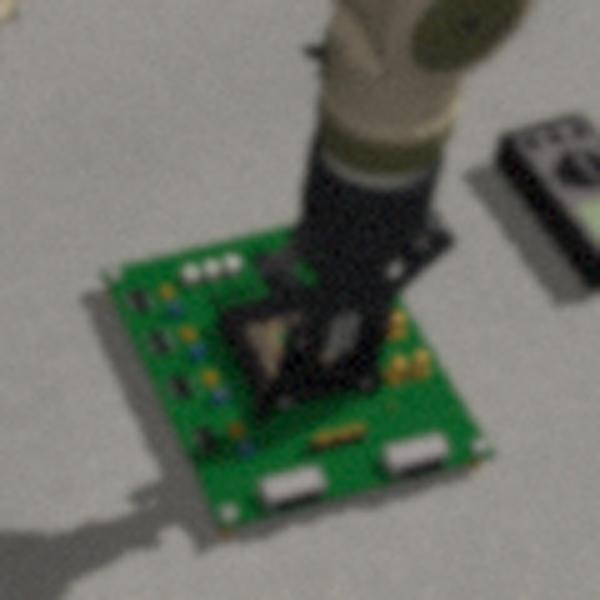

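The picture shows the finger, the grey patch at (340,335), in front of the lid. I'll push gently now.

>>> {"method": "carry_out", "body": {
  "steps": [
    [[0, 0, 0], [0, 0.6, 0], 255],
    [[0, 0, 0], [0.0, 1.3, 0], 255],
    [[0, 0, 0], [0.5, 1.3, 0], 255],
    [[0, 0, 0], [1.0, 1.3, 0], 255],
    [[0, 0, 0], [1.5, 1.3, 0], 255],
    [[0, 0, 0], [2.0, 1.3, 0], 255],
    [[0, 0, 0], [2.5, 1.3, 0], 255],
    [[0, 0, 0], [2.8, 1.3, 0], 255]
  ]
}}

```text
clock: 9.5
tcp_pos: [0.5107, 0.2488, 0.0909]
orientation: [-0.0, -0.091, 0.996, -0.0]
wrist_force: [1.8, 0.1, -1.1]
finger_gap: 0.0
grip_force: 0.6
```

```bash
python3 chk.py
```

```text
[ 0.00023703 -0.00113996  0.05288142] [ 1.78152819  0.12064321 -1.14828399] [ 0.09728241 -0.27628908 -0.02391238] [0.5107025  0.24879466 0.09088142]
0.02 53 [-0.0044  0.0057  0.0088] [-0.035  0.032]
0.03 56 [-0.0049  0.0029  0.007 ] [-0.034  0.031]
0.04 36 [-0.0081  0.0005  0.0033] [-0.036  0.03 ]
0.05 48 [-0.0063 -0.0019  0.0011] [-0.035  0.033]
0.06 48 [-0.0098 -0.0049 -0.0019] [-0.036  0.034]
0.07 33 [-0.0162 -0.0082 -0.0051] [-0.035  0.035]
0.08 42 [-0.0188 -0.0105  0.0109] [-0.035  0.031]
0.09 17 [-0.0019  0.0088  0.0129] [-0.015  0.011]
```

View pics/chk.png

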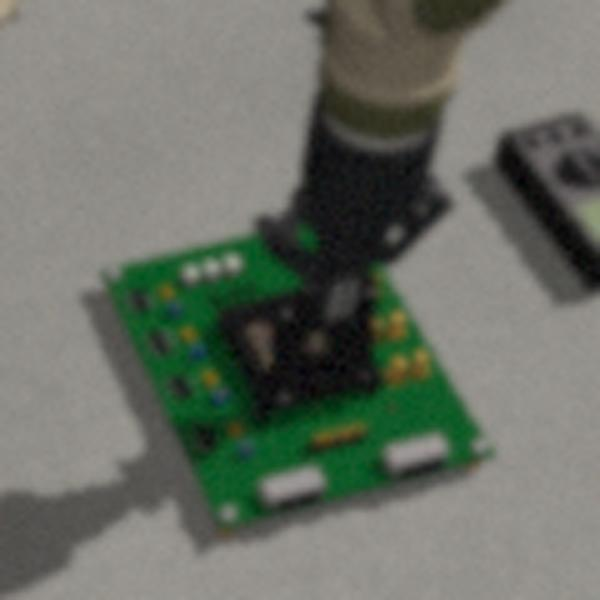

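```bash
python3 -c "
from h import *
I,d=env.read_camera('scene');C=(cloud('scene',d)-B0)@Rb-[.042,0,.038]
s=env.get_state();f=lambda P:((proj('scene',P)-[260,110])*5).round()
print('tcp px',f(s['tcp_pos']),'+27mm',f(s['tcp_pos']+[0,0,.027]))
for v in range(270,345,5):
  a,b=260+342//5,110+v//5; print(v,(C[b,a]*1000).round(),(C[b,a-2]*1000).round(),I[b,a])
"
```

```text
tcp px [[324. 333.]] +27mm [[330. 307.]]
270 [ 12.  -8. 131.] [ 12. -15. 133.] [31 29 33]
275 [ 13.  -7. 127.] [ 13. -15. 130.] [39 40 38]
280 [ 10.  -5. 118.] [ 14. -14. 126.] [54 53 52]
285 [ 12.  -5. 115.] [ 10. -11. 115.] [64 64 63]
290 [ 11.  -4. 109.] [ 11. -11. 111.] [67 66 66]
295 [ 10.  -2. 103.] [  9.  -9. 104.] [65 62 61]
300 [10. -2. 98.] [ 10.  -9. 100.] [66 65 63]
305 [13. -2. 96.] [12. -9. 98.] [65 64 65]
310 [14. -2. 92.] [12. -8. 92.] [56 57 57]
315 [-5. 12. 61.] [12. -7. 87.] [46 45 43]
320 [-6. 13. 54.] [-5.  5. 59.] [21 26 22]
325 [-1. 11. 55.] [-2.  4. 57.] [16 14 18]
330 [ 0. 11. 52.] [-41.  31.  -3.] [18 18 14]
335 [ 1. 11. 47.] [-37.  29.  -3.] [18 17 17]
340 [ 0. 13. 41.] [-7. 10. 33.] [11 14 16]
```

>>> {"method": "carry_out", "body": {
  "steps": [
    [[0, 0, 0], [-0.9, 0.1, 1.2], 255],
    [[0, 0, 0], [-1.4, 0.1, 2.3], 255],
    [[0, 0, 0], [-0.7, 0.1, 2.3], 255],
    [[0, 0, 0], [0.6, 0.1, 2.4], 255],
    [[0, 0, 0], [1.5, 0.1, 2.7], 255],
    [[0, 0, 0], [2.3, 0.1, 3.2], 255],
    [[0, 0, 0], [3.0, 0.1, 3.7], 255],
    [[0, 0, 0], [3.7, 0.1, 4.2], 255]
  ]
}}

```text
clock: 10.6
tcp_pos: [0.4745, 0.2433, 0.049]
orientation: [0.0, -0.091, 0.996, 0.0]
wrist_force: [1.7, 0.9, 0.8]
finger_gap: 0.0002
grip_force: 0.7
```

```bash
python3 chk.py
```

```text
[-0.03633501  0.00028182  0.0109956 ] [1.65786178 0.88602236 0.84265646] [ 0.02037895 -0.39525664 -0.04249245] [0.47451184 0.24333834 0.0489956 ]
0.02 106 [-0.0323 -0.0196 -0.0098] [-0.036  0.033]
0.03 79 [-0.0481 -0.0356 -0.0263] [-0.036  0.034]
0.04 59 [-0.0608 -0.0501 -0.0255] [-0.036  0.033]
0.05 29 [-0.0641 -0.0307 -0.0235] [-0.034  0.008]
0.06 16 [-0.033  -0.027  -0.0239] [-0.014  0.006]
0.07 13 [-0.0325 -0.0262 -0.0246] [-0.014  0.006]
0.08 18 [-0.0268 -0.0245 -0.0217] [-0.015  0.024]
0.09 58 [-0.0441 -0.0256 -0.0212] [-0.031  0.032]
```

>>> {"method": "carry_out", "body": {
  "steps": [
    [[0, 0, 0], [0.5, 0, 0.4], 255],
    [[0, 0, 0], [0.9, 0, 0.8], 255],
    [[0, 0, 0], [1.3, 0, 1.3], 255],
    [[0, 0, 0], [1.6, 0, 1.7], 255],
    [[0, 0, 0], [1.9, 0, 2.1], 255],
    [[0, 0, 0], [2.2, 0, 2.4], 255],
    [[0, 0, 0], [2.4, 0, 2.6], 255],
    [[0, 0, 0], [2.4, 0, 2.7], 255]
  ]
}}

```text
clock: 11.65
tcp_pos: [0.4505, 0.2388, 0.0219]
orientation: [-0.001, -0.091, 0.996, -0.0]
wrist_force: [-1.3, 0.5, 1.5]
finger_gap: 0.0001
grip_force: 0.6
```

```bash
python3 chk.py
```

```text
[-0.06077853  0.0003515  -0.01607336] [-1.3099102   0.53879267  1.52709339] [-0.00564004  0.23163057 -0.0129562 ] [0.45048823 0.23882653 0.02192664]
0.02 15 [-0.0586 -0.0513 -0.0485] [-0.013  0.012]
0.03 19 [-0.0607 -0.0517 -0.0474] [-0.015  0.005]
0.04 12 [-0.0592 -0.051  -0.0485] [-0.014  0.01 ]
0.05 15 [-0.0551 -0.0494 -0.0463] [-0.014  0.012]
0.06 48 [-0.0685 -0.0504 -0.0456] [-0.027  0.03 ]
0.07 38 [-0.0663 -0.0482 -0.0461] [-0.039  0.037]
0.08 45 [-0.0609 -0.0478 -0.0424] [-0.044  0.042]
0.09 55 [-0.0557 -0.048  -0.0415] [-0.05   0.052]
```

>>> {"method": "carry_out", "body": {
  "steps": [
    [[0, 0, 0], [0, 0, 0.1], 255],
    [[0, 0, 0], [0, 0, 0.15], 255],
    [[0, 0, 0], [0, 0, 0.2], 255],
    [[0, 0, 0], [0, 0, 0.25], 255],
    [[0, 0, 0], [0, 0, 0.3], 255],
    [[0, 0, 0], [0, 0, 0.3], 255],
    [[0, 0, 0], [0, 0, 0.3], 255],
    [[0, 0, 0], [0, 0, 0.3], 255]
  ]
}}

```text
clock: 12.7
tcp_pos: [0.4514, 0.239, 0.0191]
orientation: [0.0, -0.091, 0.996, -0.0]
wrist_force: [-0.1, 0.6, -0.1]
finger_gap: 0.0003
grip_force: 0.0
```

>>> {"method": "carry_out", "body": {
  "steps": [
    [[0, 0, 0], [0, 0, 0.1], 255],
    [[0, 0, 0], [0, 0, 0.15], 255],
    [[0, 0, 0], [0, 0, 0.2], 255],
    [[0, 0, 0], [0, 0, 0.25], 255],
    [[0, 0, 0], [0, 0, 0.3], 255],
    [[0, 0, 0], [0, 0, 0.3], 255],
    [[0, 0, 0], [0, 0, 0.3], 255],
    [[0, 0, 0], [0, 0, 0.3], 255]
  ]
}}

```text
clock: 13.7
tcp_pos: [0.4515, 0.239, 0.0186]
orientation: [0.001, -0.091, 0.996, 0.0]
wrist_force: [-6.9, -2.8, 21.1]
finger_gap: 0.0001
grip_force: 10.3
```

```bash
python3 chk.py|head -1; python3 -c "
from h import *
for n in('scene','top'):
  C=(cloud(n,env.read_camera(n)[1]).reshape(-1,3)-B0)@Rb-[.042,0,.038]
  C=C[(abs(C[:,1])>.02)&(abs(C[:,1])<.034)&(C[:,0]<.0)&(C[:,0]>-.09)&(C[:,2]<.05)]
  for a in np.arange(-.09,0,.015):
    k=C[(C[:,0]>a)&(C[:,0]<a+.015)]
    if len(k): print(n,round(a,3),len(k),np.percentile(k[:,2],[10,50,90]).round(4))
"
```

```text
[-0.05977193  0.0003819  -0.01939616] [-6.87414609 -2.75712514 21.06906345] [-0.53832326  1.37335585  0.03484159] [0.4514713  0.23904501 0.01860384]
scene -0.09 11 [0.0069 0.0113 0.0133]
scene -0.075 20 [0.008  0.0097 0.0127]
scene -0.06 24 [0.0082 0.0098 0.0122]
scene -0.045 31 [0.007  0.0099 0.0119]
scene -0.03 25 [0.0077 0.0103 0.0119]
scene -0.015 39 [0.0054 0.0093 0.0123]
top -0.09 20 [-0.0083  0.0062  0.0147]
top -0.075 9 [0.0049 0.0103 0.0134]
top -0.045 5 [0.0087 0.0135 0.0182]
top -0.03 14 [0.0102 0.0132 0.0167]
top -0.015 16 [0.0061 0.0095 0.0137]
```

The lid is flat and home: the reading is 21 N at tcp z=0.0186 with the lid face at 0.050. So the physical fingertip sits about 31 mm behind the reported TCP, and I'll allow for that from here on. Lifting now.

>>> {"method": "carry_out", "body": {
  "steps": [
    [[0, 0, 0], [0, 0, -1.0], 255],
    [[0, 0, 0], [0, 0, -3.5], 255],
    [[0, 0, 0], [0, 0, -6.5], 255],
    [[0, 0, 0], [0, 0, -9.5], 128],
    [[0, 0, 0], [0, 0, -12.5], 0],
    [[0, 0, 0], [0, 0, -15.5], 0],
    [[0, 0, 0], [0, 0, -16.5], 0],
    [[0, 0, 0], [0, 0, -16.5], 0]
  ]
}}

```text
clock: 14.85
tcp_pos: [0.4515, 0.2391, 0.1812]
orientation: [0.0, -0.091, 0.996, 0.0]
wrist_force: [0.1, 0.1, 0.5]
finger_gap: 0.0853
grip_force: 0.0
```

```bash
python3 - <<'E'
from h import *
s=env.get_state();print(s["tcp_pos"],rel([.507,-.2995,.185],190.8))
C=(cloud('scene',env.read_camera('scene')[1]).reshape(-1,3)-B0)@Rb-[.042,0,.038]
C=C[(abs(C[:,1])<.034)&(C[:,0]<0)&(C[:,0]>-.084)&(C[:,2]<.05)&(C[:,2]>-.02)]
A=np.c_[C[:,:2],np.ones(len(C))];k=abs(C[:,2]-np.median(C[:,2]))<.005
print("lid plane",np.linalg.lstsq(A[k],C[k,2],rcond=None)[0],k.sum())
E
```

```text
[0.45152199 0.2390711  0.18122917] (array([-0. ,  0. , -0.3]), array([  4.31, -53.97,  -0.38]))
lid plane [-0.00271704  0.00145673  0.00963161] 335
```

>>> {"method": "carry_out", "body": {
  "steps": [
    [[0, 0, 0], [0.5, -5.5, 0], 0],
    [[0, 0, 0], [1.0, -11.5, 0], 0],
    [[0, 0, 0], [1.5, -17.5, 0], 0],
    [[0, 0, 0], [2.0, -23.5, 0], 0],
    [[0, 0, 0], [2.5, -29.5, 0], 0],
    [[0, 0, 0], [3.0, -35.5, 0], 0],
    [[0, 0, 0], [3.5, -41.5, 0], 0],
    [[0, 0, 0], [3.9, -47.5, 0], 0]
  ]
}}

```text
clock: 15.9
tcp_pos: [0.4981, -0.2367, 0.1794]
orientation: [-0.001, -0.091, 0.996, 0.001]
wrist_force: [1.0, 1.5, 0.3]
finger_gap: 0.0855
grip_force: 0.0
```

```bash
python3 - <<'E'
from h import *
s=env.get_state();print(s["tcp_pos"],s["joint_pos"][5],rel([.507,-.2995,.04],190.8))
I,d=env.read_camera('scene');C=cloud('scene',d)
p=s["tcp_pos"]; k=C[(np.hypot(C[...,0]-p[0],C[...,1]-p[1])<.08)&(C[...,2]>.125)]
for lo in np.arange(.13,.3,.01):
  q=k[(k[:,2]>lo)&(k[:,2]<lo+.01)]-p
  if len(q): print(round(lo,2),len(q),q.min(0)[:2].round(3),q.max(0)[:2].round(3))
E
```

```text
[ 0.49814486 -0.23672815  0.17939914] -0.7714382980290788 (array([ 0.1, -0.1, -0.4]), array([ 0.24, -6.36, 13.93]))
0.22 8 [ 0.001 -0.048] [0.021 0.05 ]
0.23 24 [-0.003 -0.056] [0.021 0.055]
0.24 25 [-0.006 -0.056] [0.022 0.057]
0.25 25 [-0.002 -0.055] [0.022 0.055]
0.26 33 [-0.004 -0.069] [0.026 0.062]
0.27 107 [-0.021 -0.071] [0.026 0.075]
0.28 123 [-0.025 -0.072] [0.029 0.074]
0.29 86 [-0.015 -0.069] [0.028 0.072]
```

>>> {"method": "carry_out", "body": {
  "steps": [
    [[0, 0, 0], [0.1, -3.5, 0], 0],
    [[0, 0, 0], [0.2, -6.3, 0], 0],
    [[0, 0, 0], [0.2, -6.4, 2], 0],
    [[0, 0, 0], [0.2, -6.4, 5], 0],
    [[0, 0, 0], [0.2, -6.4, 8], 0],
    [[0, 0, 0], [0.2, -6.4, 10], 0],
    [[0, 0, 0], [0.2, -6.4, 11], 0],
    [[0, 0, 0], [0.2, -6.4, 11], 0]
  ]
}}

```text
clock: 16.95
tcp_pos: [0.5079, -0.2978, 0.0699]
orientation: [-0.001, -0.091, 0.996, 0.001]
wrist_force: [0.3, -0.0, 1.1]
finger_gap: 0.0854
grip_force: 0.0
```

```bash
python3 - <<'E'
from h import *
s=env.get_state();print(s["tcp_pos"],s["wrist_force"],rel([.507,-.2995,.04],190.8))
I,d=env.read_camera('scene');p=proj('scene',[.507,-.2995,.09])[0].astype(int)
cv2.imwrite('pics/g.png',cv2.resize(I[p[1]-60:p[1]+60,p[0]-60:p[0]+60,::-1],(600,600),interpolation=2))
E
```

```text
[ 0.50787863 -0.2977567   0.06986127] [ 0.2633436  -0.02449608  1.10386812] (array([ 0.1, -0.1, -0.3]), array([ 0.11, -0.16,  2.99]))
```

View pics/g.png

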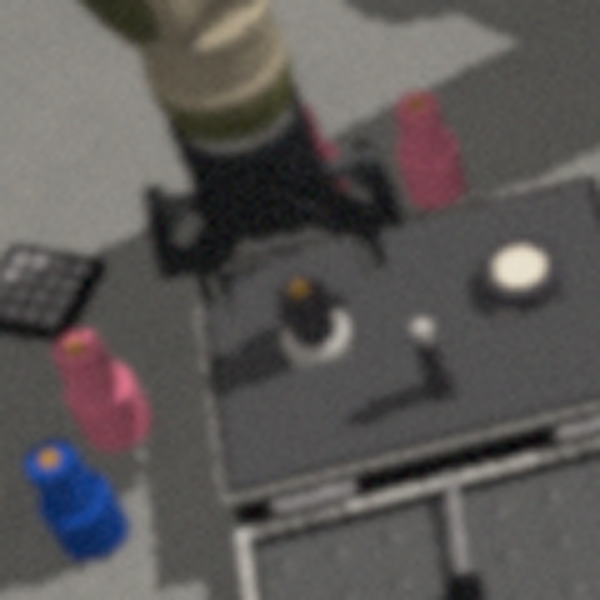

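>>> {"method": "carry_out", "body": {
  "steps": [
    [[0, 0, 0], [0.1, -0.2, 1.5], 0],
    [[0, 0, 0], [0.1, -0.2, 2.6], 0],
    [[0, 0, 0], [0.1, -0.2, 3.1], 0],
    [[0, 0, 0], [0.1, -0.2, 3.1], 100],
    [[0, 0, 0], [0.1, -0.2, 3.1], 255],
    [[0, 0, 0], [0.1, -0.2, 3.1], 255],
    [[0, 0, 0], [0.1, -0.2, 3.1], 255],
    [[0, 0, 0], [0.1, -0.2, 3.1], 255]
  ],
  "force": 90
}}

```text
clock: 18.0
tcp_pos: [0.5081, -0.2994, 0.041]
orientation: [0.0, -0.091, 0.996, 0.001]
wrist_force: [-0.5, 4.1, 5.1]
finger_gap: 0.0282
grip_force: 88.6
```

```bash
python3 -c "
from h import *
s=env.get_state();print(s['tcp_pos'],s['joint_pos'].round(3),s['wrist_force'],s['ft_torque'],s['finger_gap'],s['grip_force'])"
```

```text
[ 0.50814357 -0.29942244  0.04102077] [-0.67   0.434 -0.181  0.956  0.002 -0.853] [-0.52615531  4.13046464  5.0777862 ] [ 1.01306313  0.23944158 -0.02621003] 0.028235862599931234 88.56029748916626
```

>>> {"method": "carry_out", "body": {
  "steps": [
    [[0, 0, 10], [0, 0, -0.05], 255],
    [[0, 0, 20], [0, 0, -0.1], 255],
    [[0, 0, 30], [0, 0, -0.2], 255],
    [[0, 0, 20], [0, 0, -0.25], 255],
    [[0, 0, 10], [0, 0, -0.3], 255],
    [[0, 0, 0], [0, 0, -0.4], 255],
    [[0, 0, 10], [0, 0, -0.45], 255],
    [[0, 0, 20], [0, 0, -0.5], 255]
  ]
}}

```text
clock: 19.0
tcp_pos: [0.5085, -0.2998, 0.0443]
orientation: [0.0, 0.085, 0.996, 0.001]
wrist_force: [4.2, 1.5, -5.2]
finger_gap: 0.0279
grip_force: 89.1
```

```bash
cat > c2.py <<'E'
from h import *
s=env.get_state();print(s['tcp_pos'],s['joint_pos'][5].round(3),s['wrist_force'].round(1),s['ft_torque'].round(2),s['finger_gap'],s['grip_force'])
I,d=env.read_camera('scene');C=cloud('scene',d)
Rc=R.from_euler('z',10.8,degrees=True).as_matrix()
# foam plane: reference image vs now
Z=cloud('scene',np.load('scene0.npz')['d'])
for nm,X in(('ref',Z),('now',C)):
    L=(X.reshape(-1,3)-[.5115,-.227,0])@Rc
    k=L[(abs(L[:,0])<.08)&(abs(L[:,1])<.12)&(abs(L[:,2]-.063)<.015)&(np.hypot(L[:,0]+.02,L[:,1]-.07)>.04)&(np.hypot(L[:,0]+.02,L[:,1]+.07)>.05)&(np.hypot(L[:,0]-.05,L[:,1])>.015)]
    print(nm,len(k),np.linalg.lstsq(np.c_[k[:,:2],np.ones(len(k))],k[:,2],rcond=None)[0].round(4))
E
python3 c2.py
```

```text
[ 0.50854037 -0.29977517  0.04433114] -0.499 [ 4.2  1.5 -5.2] [ 0.29 -0.92  0.35] 0.02789903789845549 89.14712190628052
ref 1778 [ 0.0022 -0.0011  0.0616]
now 1675 [ 0.0011 -0.0016  0.0615]
```

>>> {"method": "carry_out", "body": {
  "steps": [
    [[0, 0, 10], [0, 0, -0.05], 255],
    [[0, 0, 0], [0, 0, -0.1], 255],
    [[0, 0, -10], [0, 0, -0.2], 255],
    [[0, 0, -20], [0, 0, -0.25], 255],
    [[0, 0, -10], [0, 0, -0.3], 255],
    [[0, 0, 0], [0, 0, -0.4], 255],
    [[0, 0, 10], [0, 0, -0.45], 255],
    [[0, 0, 0], [0, 0, -0.5], 255]
  ]
}}

```text
clock: 20.05
tcp_pos: [0.5067, -0.3001, 0.0494]
orientation: [-0.002, 0.081, 0.997, 0.0]
wrist_force: [-2.5, -0.1, -3.6]
finger_gap: 0.0279
grip_force: 89.8
```

>>> {"method": "carry_out", "body": {
  "steps": [
    [[0, 0, -10], [0, 0, -0.05], 255],
    [[0, 0, -20], [0, 0, -0.1], 255],
    [[0, 0, -10], [0, 0, -0.2], 255],
    [[0, 0, 0], [0, 0, -0.25], 255],
    [[0, 0, 10], [0, 0, -0.3], 255],
    [[0, 0, 0], [0, 0, -0.4], 255],
    [[0, 0, -10], [0, 0, -0.45], 255],
    [[0, 0, -20], [0, 0, -0.5], 255]
  ]
}}

```text
clock: 21.05
tcp_pos: [0.5062, -0.3, 0.0543]
orientation: [-0.002, -0.095, 0.996, 0.001]
wrist_force: [-3.0, 0.2, -3.8]
finger_gap: 0.0283
grip_force: 89.9
```

```bash
python3 c2.py; python3 -c "
from h import *
C=cloud('scene',env.read_camera('scene')[1]);I=env.read_camera('scene')[0]
p=proj('scene',[.508,-.2995,.075])[0].astype(int)
cv2.imwrite('pics/t.png',cv2.resize(I[p[1]-40:p[1]+40,p[0]-40:p[0]+40,::-1],(480,480),interpolation=2))"
```

```text
[ 0.50617598 -0.30002624  0.05427006] -0.86 [-3.   0.2 -3.8] [ 0.07  0.47 -0.43] 0.028256596174283295 89.90707397460938
ref 1778 [ 0.0022 -0.0011  0.0616]
now 1692 [ 0.0001 -0.0028  0.0616]
```

View pics/t.png

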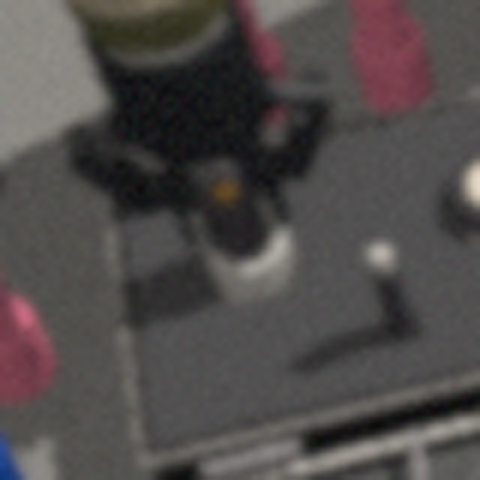

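The tube's barrel is visible below the neck at about (250,270), so it is rising with the gripper while the case stays flat. Continuing.

>>> {"method": "carry_out", "body": {
  "steps": [
    [[0, 0, 10], [0, 0, -0.1], 255],
    [[0, 0, 20], [0, 0, -0.2], 255],
    [[0, 0, 30], [0, 0, -0.3], 255],
    [[0, 0, 20], [0, 0, -0.35], 255],
    [[0, 0, 10], [0, 0, -0.45], 255],
    [[0, 0, 0], [0, 0, -0.55], 255],
    [[0, 0, 10], [0, 0, -0.6], 255],
    [[0, 0, 20], [0, 0, -0.7], 255]
  ]
}}

```text
clock: 22.2
tcp_pos: [0.508, -0.3, 0.0614]
orientation: [-0.0, 0.087, 0.996, 0.001]
wrist_force: [0.2, 0.9, -7.0]
finger_gap: 0.0282
grip_force: 89.8
```

>>> {"method": "carry_out", "body": {
  "steps": [
    [[0, 0, 10], [0, 0, -0.1], 255],
    [[0, 0, 0], [0, 0, -0.2], 255],
    [[0, 0, -10], [0, 0, -0.3], 255],
    [[0, 0, -20], [0, 0, -0.35], 255],
    [[0, 0, -10], [0, 0, -0.45], 255],
    [[0, 0, 0], [0, 0, -0.55], 255],
    [[0, 0, 10], [0, 0, -0.6], 255],
    [[0, 0, 0], [0, 0, -0.7], 255]
  ]
}}

```text
clock: 23.2
tcp_pos: [0.5079, -0.3001, 0.0683]
orientation: [-0.0, 0.084, 0.996, 0.001]
wrist_force: [0.5, 0.0, -7.1]
finger_gap: 0.0284
grip_force: 89.8
```

>>> {"method": "carry_out", "body": {
  "steps": [
    [[0, 0, -10], [0, 0, -0.1], 255],
    [[0, 0, -20], [0, 0, -0.2], 255],
    [[0, 0, -10], [0, 0, -0.3], 255],
    [[0, 0, 0], [0, 0, -0.35], 255],
    [[0, 0, 10], [0, 0, -0.45], 255],
    [[0, 0, 0], [0, 0, -0.55], 255],
    [[0, 0, -10], [0, 0, -0.6], 255],
    [[0, 0, -20], [0, 0, -0.7], 255]
  ]
}}

```text
clock: 24.2
tcp_pos: [0.5076, -0.2999, 0.0752]
orientation: [-0.0, -0.093, 0.996, 0.001]
wrist_force: [-0.7, 1.8, -7.1]
finger_gap: 0.0276
grip_force: 89.9
```

```bash
python3 c2.py
```

```text
[ 0.50762537 -0.29985477  0.07522012] -0.855 [-0.7  1.8 -7.1] [ 0.29  0.09 -0.33] 0.027637395858023158 89.8801589012146
ref 1778 [ 0.0022 -0.0011  0.0616]
now 1725 [ 0.0011 -0.0021  0.0616]
```

>>> {"method": "carry_out", "body": {
  "steps": [
    [[0, 0, 10], [0, 0, -0.1], 255],
    [[0, 0, 20], [0, 0, -0.15], 255],
    [[0, 0, 30], [0, 0, -0.25], 255],
    [[0, 0, 20], [0, 0, -0.3], 255],
    [[0, 0, 10], [0, 0, -0.4], 255],
    [[0, 0, 0], [0, 0, -0.45], 255],
    [[0, 0, 10], [0, 0, -0.55], 255],
    [[0, 0, 20], [0, 0, -0.6], 255]
  ]
}}

```text
clock: 25.25
tcp_pos: [0.5082, -0.3001, 0.0817]
orientation: [-0.0, 0.088, 0.996, 0.001]
wrist_force: [-0.3, 1.7, -6.3]
finger_gap: 0.0284
grip_force: 89.9
```

>>> {"method": "carry_out", "body": {
  "steps": [
    [[0, 0, 10], [0, 0, -0.1], 255],
    [[0, 0, 0], [0, 0, -0.15], 255],
    [[0, 0, -10], [0, 0, -0.25], 255],
    [[0, 0, -20], [0, 0, -0.3], 255],
    [[0, 0, -10], [0, 0, -0.4], 255],
    [[0, 0, 0], [0, 0, -0.45], 255],
    [[0, 0, 10], [0, 0, -0.55], 255],
    [[0, 0, 0], [0, 0, -0.6], 255]
  ]
}}

```text
clock: 26.25
tcp_pos: [0.509, -0.3013, 0.0891]
orientation: [0.001, 0.085, 0.996, -0.001]
wrist_force: [0.0, -0.3, -1.4]
finger_gap: 0.0279
grip_force: 90.6
```

>>> {"method": "carry_out", "body": {
  "steps": [
    [[0, 0, -10], [0, 0, -0.1], 255],
    [[0, 0, -20], [0, 0, -0.2], 255],
    [[0, 0, -10], [0, 0, -0.3], 255],
    [[0, 0, 0], [0, 0, -0.4], 255],
    [[0, 0, 0], [0, 0, -1.0], 255],
    [[0, 0, -10], [0, 0, -2.0], 255],
    [[0, 0, -20], [0, 0, -4.0], 255],
    [[0, 0, -20], [0, 0, -6.0], 255]
  ]
}}

```text
clock: 27.25
tcp_pos: [0.5085, -0.3009, 0.1495]
orientation: [0.0, -0.092, 0.996, -0.0]
wrist_force: [0.8, 0.1, -0.7]
finger_gap: 0.0281
grip_force: 90.7
```

```bash
python3 c2.py; python3 - <<'E'
from h import *
s=env.get_state();I,d=env.read_camera('scene');C=cloud('scene',d);p=s['tcp_pos']
k=C[(np.hypot(C[...,0]-p[0],C[...,1]-p[1])<.04)&(C[...,2]>.075)]
for lo in np.arange(.07,.19,.01):
  q=k[(k[:,2]>lo)&(k[:,2]<lo+.01)]-p
  if len(q): print(round(lo,2),len(q),q.min(0).round(3)[:2],q.max(0)[:2].round(3))
q=proj('scene',p)[0].astype(int)
cv2.imwrite('pics/t2.png',cv2.resize(I[q[1]-50:q[1]+50,q[0]-50:q[0]+50,::-1],(500,500),interpolation=2))
E
```

```text
[ 0.50847182 -0.30093533  0.14946767] -0.855 [ 0.8  0.1 -0.7] [ 0.01 -0.05  0.01] 0.028094633924798277 90.74937701225281
ref 1778 [ 0.0022 -0.0011  0.0616]
now 1740 [ 0.0007 -0.0014  0.0616]
0.12 4 [ 0.011 -0.003] [0.02  0.018]
0.13 30 [-0.005 -0.023] [0.023 0.022]
0.14 34 [ 0.    -0.018] [0.023 0.022]
0.15 33 [-0.002 -0.02 ] [0.023 0.023]
0.16 35 [-0.005 -0.023] [0.023 0.022]
0.17 59 [-0.004 -0.021] [0.022 0.022]
0.18 27 [ 0.007 -0.019] [0.016 0.022]
```

```bash
python3 - <<'E'
from h import *
out=[]
for n in("top","scene"):
    I,d=env.read_camera(n); w=bw([-.002,0,.05]); q=proj(n,w)[0]
    g=cv2.cvtColor(cv2.cvtColor(I,cv2.COLOR_RGB2BGR),cv2.COLOR_BGR2HSV)
    x,y=q.astype(int); r=18; sub=I[y-r:y+r,x-r:x+r]; V=sub.max(2)
    m=(V<60).astype(np.uint8)
    c=max(cv2.findContours(m,cv2.RETR_EXTERNAL,cv2.CHAIN_APPROX_NONE)[0],key=cv2.contourArea)
    P=onplane(n,c.reshape(-1,2)+[x-r,y-r],.05)[:,:2]*1000
    print(n,q,cv2.minAreaRect(P.astype(np.float32)))
    hole=(V>=45)&(np.hypot(*np.meshgrid(np.arange(-r,r),np.arange(-r,r)))<8)
    v,u=np.nonzero(hole); 
    if len(u): print("window",len(u),onplane(n,np.c_[u+x-r,v+y-r],.05).mean(0))
    out.append(cv2.resize(sub[...,::-1],(390,390),interpolation=2))
cv2.imwrite("pics/w.png",np.hstack(out)); print("predicted",w)
E
```

```text
top [188.78483923 217.38760744] ((468.6942138671875, 234.37063598632812), (99.8387680053711, 119.40864562988281), 11.588678359985352)
window 38 [0.46608501 0.24023493 0.05      ]
scene [318.18971177 174.71270901] ((484.5230712890625, 230.2401580810547), (111.41034698486328, 113.34075164794922), 7.104568004608154)
window 19 [0.4645729  0.23977714 0.05      ]
predicted [0.46703543 0.24162524 0.05      ]
```

View pics/w.png

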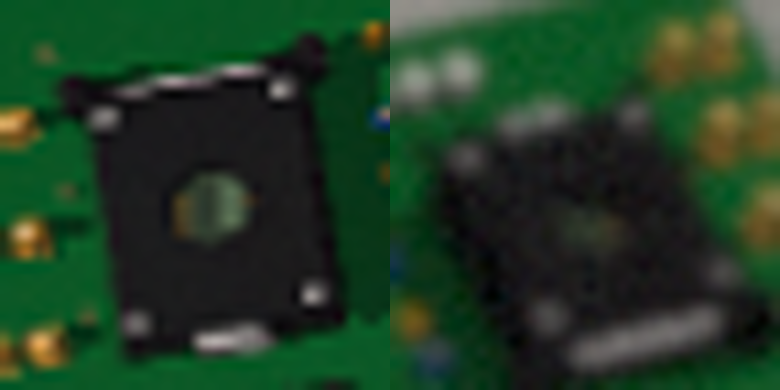

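>>> {"method": "carry_out", "body": {
  "steps": [
    [[0, 0, 0], [-0.2, 2.0, -1.5], 255],
    [[0, 0, 0], [-0.7, 6.5, -3.0], 255],
    [[0, 0, 0], [-1.3, 12.0, -3.0], 255],
    [[0, 0, 0], [-1.9, 17.5, -3.0], 255],
    [[0, 0, 0], [-2.5, 23.0, -3.0], 255],
    [[0, 0, 0], [-3.1, 28.5, -3.0], 255],
    [[0, 0, 0], [-3.7, 34.0, -3.0], 255],
    [[0, 0, 0], [-4.3, 39.5, -3.0], 255]
  ]
}}

```text
clock: 28.45
tcp_pos: [0.4773, 0.0981, 0.1784]
orientation: [-0.0, -0.091, 0.996, 0.0]
wrist_force: [0.5, -0.5, -2.1]
finger_gap: 0.0284
grip_force: 90.7
```

>>> {"method": "carry_out", "body": {
  "steps": [
    [[0, 0, 0], [-0.5, 4.5, 0], 255],
    [[0, 0, 0], [-0.9, 8.5, 0], 255],
    [[0, 0, 0], [-1.3, 11.5, 0], 255],
    [[0, 0, 0], [-1.5, 13.5, 0], 255],
    [[0, 0, 0], [-1.5, 14.5, 0], 255],
    [[0, 0, 0], [-1.5, 14.5, 2.0], 255],
    [[0, 0, 0], [-1.5, 14.5, 4.5], 255],
    [[0, 0, 0], [-1.5, 14.5, 6.0], 255]
  ]
}}

```text
clock: 29.45
tcp_pos: [0.466, 0.2405, 0.117]
orientation: [-0.001, -0.091, 0.996, -0.0]
wrist_force: [-0.2, -0.1, -1.8]
finger_gap: 0.028
grip_force: 90.7
```

```bash
cat > c3.py <<'E'
from h import *
s=env.get_state();p=s['tcp_pos'];print(p,s['wrist_force'].round(2),rel([.467,.241,.1],190.8))
K=[]
for _ in range(3):
    C=cloud('scene',env.read_camera('scene')[1]);K.append(C[(np.hypot(C[...,0]-p[0],C[...,1]-p[1])<.04)&(C[...,2]>.058)])
k=np.vstack(K)
for lo in np.arange(.06,.19,.008):
  q=k[(k[:,2]>lo)&(k[:,2]<lo+.008)]-p
  if len(q): print(round(lo,3),len(q),np.percentile(q,5,axis=0).round(4)[:2],np.percentile(q,95,axis=0)[:2].round(4))
q=k[(k[:,2]>p[2]-.018)&(k[:,2]<p[2]+.018)]
from scipy.optimize import least_squares
f=lambda a:np.hypot(q[:,0]-a[0]-a[2]*(q[:,2]-p[2]),q[:,1]-a[1]-a[3]*(q[:,2]-p[2]))-.022
r=least_squares(f,[p[0],p[1],0,0],loss='soft_l1',f_scale=.001);print('axis',r.x.round(4),len(q),'zmin',np.percentile(k[:,2],1))
E
python3 c3.py
```

```text
[0.4659763  0.24048554 0.11704046] [-0.17 -0.05 -1.79] (array([-0. , -0.1, -0.4]), array([-0.11,  0.03,  1.7 ]))
0.084 6 [ 0.017  -0.0077] [0.0199 0.0038]
0.092 52 [-0.0029 -0.0221] [0.022  0.0119]
0.1 61 [ 0.0069 -0.0213] [0.0221 0.0138]
0.108 67 [ 0.003  -0.0217] [0.0221 0.0155]
0.116 59 [-0.0018 -0.022 ] [0.0213 0.0113]
0.124 67 [-0.0013 -0.0219] [0.022  0.0144]
0.132 133 [-0.0001 -0.0205] [0.0207 0.0176]
0.14 42 [ 0.0059 -0.0186] [0.0161 0.0128]
0.148 63 [ 0.0023 -0.0191] [0.015  0.0224]
0.156 85 [ 0.0028 -0.0275] [0.0155 0.0245]
0.164 84 [ 0.0009 -0.0274] [0.0157 0.0244]
0.172 105 [-0.0024 -0.0255] [0.0155 0.0216]
0.18 139 [-0.0089 -0.0211] [0.015  0.0196]
0.188 94 [-0.0081 -0.0271] [0.0183 0.0356]
axis [ 0.4646  0.2401 -0.0304  0.0201] 307 zmin 0.10267658056400986
```

>>> {"method": "carry_out", "body": {
  "steps": [
    [[0, 0, 0], [0, 0, 0.8], 255],
    [[0, 0, 0], [0, 0, 1.8], 255],
    [[0, 0, 0], [0, 0, 2.6], 255],
    [[0, 0, 0], [0, 0, 3.2], 255],
    [[0, 0, 0], [0, 0, 3.6], 255],
    [[0, 0, 0], [0, 0, 3.9], 255],
    [[0, 0, 0], [0, 0, 4.0], 255],
    [[0, 0, 0], [0, 0, 4.0], 255]
  ]
}}

```text
clock: 30.6
tcp_pos: [0.4672, 0.2409, 0.0783]
orientation: [0.0, -0.091, 0.996, -0.0]
wrist_force: [0.6, -0.3, -1.9]
finger_gap: 0.028
grip_force: 90.7
```

>>> {"method": "carry_out", "body": {
  "steps": [
    [[0, 0, 0], [0, 0, 0.05], 255],
    [[0, 0, 0], [0, 0, 0.1], 255],
    [[0, 0, 0], [0, 0, 0.15], 255],
    [[0, 0, 0], [0, 0, 0.2], 255],
    [[0, 0, 0], [0, 0, 0.25], 255],
    [[0, 0, 0], [0, 0, 0.3], 255],
    [[0, 0, 0], [0, 0, 0.3], 255],
    [[0, 0, 0], [0, 0, 0.3], 255]
  ]
}}

```text
clock: 31.6
tcp_pos: [0.4671, 0.2409, 0.0752]
orientation: [0.0, -0.091, 0.996, -0.0]
wrist_force: [-0.3, 0.6, -0.6]
finger_gap: 0.0281
grip_force: 90.7
```

>>> {"method": "carry_out", "body": {
  "steps": [
    [[0, 0, 0], [0, 0, 0.05], 255],
    [[0, 0, 0], [0, 0, 0.1], 255],
    [[0, 0, 0], [0, 0, 0.13], 255],
    [[0, 0, 0], [0, 0, 0.16], 255],
    [[0, 0, 0], [0, 0, 0.2], 255],
    [[0, 0, 0], [0, 0, 0.2], 255],
    [[0, 0, 0], [0, 0, 0.2], 255],
    [[0, 0, 0], [0, 0, 0.2], 255]
  ]
}}

```text
clock: 32.6
tcp_pos: [0.4671, 0.2409, 0.0732]
orientation: [0.0, -0.091, 0.996, -0.0]
wrist_force: [0.5, -0.5, -1.4]
finger_gap: 0.0281
grip_force: 90.7
```

>>> {"method": "carry_out", "body": {
  "steps": [
    [[0, 0, 0], [0, 0, 0.03], 255],
    [[0, 0, 0], [0, 0, 0.06], 255],
    [[0, 0, 0], [0, 0, 0.1], 255],
    [[0, 0, 0], [0, 0, 0.1], 255],
    [[0, 0, 0], [0, 0, 0.1], 255],
    [[0, 0, 0], [0, 0, 0.1], 255],
    [[0, 0, 0], [0, 0, 0.1], 255],
    [[0, 0, 0], [0, 0, 0.1], 255]
  ]
}}

```text
clock: 33.6
tcp_pos: [0.4673, 0.241, 0.0729]
orientation: [0.0, -0.091, 0.996, -0.0]
wrist_force: [-2.0, -0.0, 5.6]
finger_gap: 0.0282
grip_force: 91.5
```

```bash
python3 c3.py | tail -1
```

```text
axis [ 0.4664  0.2408 -0.0045 -0.0067] 244 zmin 0.07099881339204454
```

>>> {"method": "carry_out", "body": {
  "steps": [
    [[0, 0, 0], [0, 0, 0], 255],
    [[0, 0, 0], [0, 0, 0], 255],
    [[0, 0, 0], [0, 0, 0], 150],
    [[0, 0, 0], [0, 0, 0], 120],
    [[0, 0, 0], [0, 0, 0], 60],
    [[0, 0, 0], [0, 0, 0], 0],
    [[0, 0, 0], [0, 0, 0], 0],
    [[0, 0, 0], [0, 0, 0], 0]
  ],
  "force": 20
}}

```text
clock: 34.75
tcp_pos: [0.4671, 0.2409, 0.0722]
orientation: [0.0, -0.091, 0.996, -0.0]
wrist_force: [-0.3, -0.1, 0.5]
finger_gap: 0.0854
grip_force: 0.0
```

>>> {"method": "carry_out", "body": {
  "steps": [
    [[0, 0, 0], [0, 0, -0.5], 0],
    [[0, 0, 0], [0, 0, -1.5], 0],
    [[0, 0, 0], [0, 0, -3.0], 0],
    [[0, 0, 0], [0, 0, -5.0], 0],
    [[0, 0, 0], [0, 0, -7.5], 0],
    [[0, 0, 0], [0, 0, -10.0], 0],
    [[0, 0, 0], [0, 0, -12.0], 0],
    [[0, 0, 0], [0, 0, -12.0], 0]
  ]
}}

```text
clock: 35.75
tcp_pos: [0.4685, 0.2414, 0.1948]
orientation: [0.002, -0.091, 0.996, 0.001]
wrist_force: [0.4, -0.2, -0.1]
finger_gap: 0.0851
grip_force: 0.0
```

>>> {"method": "carry_out", "body": {
  "steps": [
    [[0, 0, 0], [0, -3.0, 0], 0],
    [[0, 0, 0], [0, -8.0, 0], 0],
    [[0, 0, 0], [0, -13.0, 0], 0],
    [[0, 0, 0], [0, -18.0, 0], 0],
    [[0, 0, 0], [0, -23.0, 0], 0],
    [[0, 0, 0], [0, -26.0, 0], 0],
    [[0, 0, 0], [0, -26.0, 0], 0],
    [[0, 0, 0], [0, -26.0, 0], 0]
  ]
}}

```text
clock: 36.75
tcp_pos: [0.5137, -0.0143, 0.1917]
orientation: [-0.001, -0.091, 0.996, 0.0]
wrist_force: [0.2, 0.8, 0.0]
finger_gap: 0.0855
grip_force: 0.0
```

```bash
python3 - <<'E'
from h import *
from scipy.optimize import least_squares
for n in('top','scene'):
    I,d=env.read_camera(n);C=cloud(n,d);w=bw([-.002,0,.05])
    k=C[(np.hypot(C[...,0]-w[0],C[...,1]-w[1])<.04)&(C[...,2]>.06)&(C[...,2]<.16)]
    t=k[k[:,2]>k[:,2].max()-.008];print(n,len(k),'zmax',np.sort(k[:,2])[-3:],'top centre',((t.max(0)+t.min(0))/2).round(4))
    b=k[(k[:,2]<.088)]
    f=lambda a:np.hypot(b[:,0]-a[0],b[:,1]-a[1])-.022
    if len(b)>20: print('barrel',least_squares(f,w[:2],loss='soft_l1',f_scale=.001).x.round(4),len(b))
    q=proj(n,[w[0],w[1],.09])[0].astype(int);cv2.imwrite(f'pics/f_{n}.png',cv2.resize(I[q[1]-30:q[1]+30,q[0]-30:q[0]+30,::-1],(390,390),interpolation=2))
cv2.imwrite('pics/f.png',np.hstack([cv2.imread(f'pics/f_{n}.png') for n in('top','scene')]))
print(env.get_state()['clock'])
E
```

```text
top 140 zmax [0.14692235 0.14715459 0.15068888] top centre [0.4638 0.2402 0.1467]
barrel [0.4657 0.2418] 21
scene 242 zmax [0.14058687 0.14180184 0.14201525] top centre [0.4677 0.2402 0.1383]
barrel [0.4666 0.2412] 67
36.85
```

View pics/f.png

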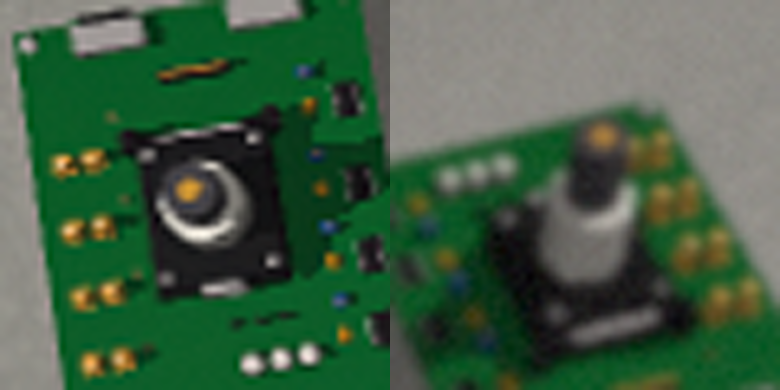

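The tube stands upright on the closed lid in both views (barrel at about (205,205) on the left and (590,225) on the right). It is within about 2 mm of the window centre. Handing in.

```bash
python3 -c "
from workcell import env
print(env.hand_in())"
```

```text
the job is handed in; nothing more can be done
None
```

The job is handed in at about 37 s of the 72 s allowed: the lid is shut and home, and the tube stands upright on it about 2 mm from the window centre by camera, with the case still flat; the hand-in returned no verdict.

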